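Load a dish on the blue-light viewer and hold the amber shield at 60 degrees

ROBOT

A 6-joint arm with a two-finger parallel gripper is mounted at the origin on a cart in front of the work surface, level with it; the furniture and walls round the work are solid. World frame = base frame: x ahead of the robot, y to its left, z up, the work surface at z = 0. Lengths are in m, angles in degrees, forces in N, time in s.
With the tool pointing down it reaches from about 0.375 to 0.9 m from the base axis. Payload 3.1 kg.
Tool frame: the origin (TCP) lies at the very end of the fingers, on their centre line; the grasp point (between the pads) lies 19 mm behind it; z points along the fingers, y is the line along which they close (so a half turn about z gives the same grasp; the last joint's range is limited). The gripper opens to 87 mm and grips with 3 to 60 N. Pads are 19 mm wide; open, the fingers measure 117 mm over their backs; the gripper's body (75 mm by 190 mm) begins 51 mm behind the grasp point.
Start: joints at [-77.722, 30.224, 82.088, -0, 67.689, -10.227], TCP at [0.239, -0.577, 0.223] pointing down, gripper open.
Joint ranges: [-176.69, 176.69], [-43.24, 126.21], [12.49, 139.97], [-82, 262], [0, 151.66], [-163.58, 163.58]. Speed limits (degrees/s): [159.86, 159.86, 180, 180, 180, 180].

INTERFACE

Orientations are given as a 3x3 rotation matrix whose columns are the frame's x, y, z axes.
In Python, from rig import * gives the robot as it stands.
- The arm moves only by the tool jog_arm, never from a script. Its arguments are lists of equal length, an entry for each row: "delta_pos": the shift along the world's x, y, z in cm, a list of three; "turn": the turn about the world's z in degrees; "grip": the closure, from 0 (fully open) to 1 (shut). In form: {"delta_pos": [[x, y, z], ...], "turn": [turn, ...], "grip": [grip, ...]}. A call has 1 to 12 rows; each row is the pose to reach, as a shift and turn from the pose commanded when the call began; what a row does not reach only later rows make up. A row lasts 1/8 s, in which the tool goes at most 62.5 mm and 10.7 degrees, less where a joint would pass 70% of its speed; a pose out of reach is approached as far as the arm can. A call with a gripper value outside its range is refused whole. The fingers move at their own pace and stop on an object; the grip force is fixed at half the most. Time passes only in rows, so rows that repeat a pose let the fingers close. It gives the time, the measured TCP pose, the force, the opening and the grip force at its end, in the units of the state.
- read_state(): the state, without advancing time (a new reading comes with each control period).
- capture(name): name is "side" or "top" or "wrist"; returns a dict with "color" (384x512x3 uint8, blue, green, red), "fovy" (degrees; the focal length in pixels is half the picture's height over the tangent of half this angle, whatever the lens; pixels are square), "cx", "cy" (the principal point, pixels), "camera_from_world" (4x4, takes a point from world to camera coordinates). Camera axes: x right, y up, looking along -z (the intrinsics and any distortion apply to the point x, -y, -z); pixel columns grow to the right and rows downward; lengths in m; the calibration is good to about 2 mm. A picture is of the moment at which its call begins. There is no depth.
- hand_in(): hands the job in; it is judged then, once.
The state is a dict: "time_s": time; "joint_positions": joint angles; "qvel": joint speeds; "tau": joint torques, N m; "position": TCP position; "tcp_rot": TCP orientation; "force": force on the tool from outside, world axes, zero at the start; "moment": the same for the moment, N m; "opening": opening from 0.0 (shut) to 1.0 (fully open); "grasp_force": force on a finger pad.
Only numpy, scipy, OpenCV 4.12 (cv2) and the standard library are available. Lean on these libraries where they do the work, as an engineer would, in place of code of your own. Each camera call takes 0.05 s, during which the arm holds its last target. There are 200 camera calls.

TASK

A colleague is about to pick glowing colonies: keeping it level, lay the petri dish with the green dot sticker in the round locating ring on the lit window of the blue-light viewer. Then take the amber shield, which leans back fully open, by its handle bar, bring it forward to 60 degrees up from shut and keep holding it there, still, without ever letting it drop shut: the program finishes while the gripper is holding the shield, because it falls if let go. Leave the other dish and the other things on the bench where they are.

Things in the scene. Friction and masses are not known exactly. Their poses are not given: they have to be found in the camera images.
- viewer: blue-light viewer (transilluminator): light grey housing 200 (x) x 220 (y) x 45 mm high with a lit blue window 138 x 158 mm on top and a black frame round it, fixed to the worktop. Origin: centre of its underside; its x axis points from its front (red switch, dimmer) to its hinge side, y to its left, z up.
- dish_seat (a point): centre of the locating ring, on the surface of the lit window, 46 mm above the worktop (viewer frame: x -15 mm, y 0). The black ring is 4 mm high, 66 mm inside and 76 mm outside; two arcs at the front and rear, with 40 mm gaps at its left and right (viewer's +y and -y) that leave room for fingers.
- dish_dot: closed petri dish with a round green sticker (19 mm) on its lid, loose, 61 mm across, 14 mm high, about 20 g; the lower 4 mm are only 56 mm across (the lid's rim overhangs). Origin: centre of its underside, z up. It stands on the worktop.
- dish_plain: the other petri dish, same size, without a sticker; it stays where it is. Origin: centre of its underside.
- shield (a joint): hinge of the amber shield, rad: 0 shut (flat over the window), grows as it opens, 1.92 (110 degrees) leaning back on its stop, where it starts and stays by its own weight. The hinge is nearly frictionless: in front of upright (below 1.57) the shield, about 0.26 kg, falls shut unless it is held. 60 degrees is 1.047.
- shield_hinge (a point): middle of the hinge axis, at the rear of the viewer (viewer frame: x 85, y 0, z 68 mm). The axis runs along the viewer's y.
- shield_bar (a point): middle of the shield's handle bar, a round aluminium bar 12 mm thick along the viewer's y, 100 mm between its two end arms, 204 mm from the hinge axis and in the plane of the amber plate. The black edge strip of the shield begins 30 mm from the bar's centre line, towards the hinge. With the shield at angle q the bar lies 204*cos(q) mm in front of the hinge axis and 204*sin(q) mm above it. The shield is 190 mm wide. The bar can turn between the fingers.
- deep_plate: clear deep-well block 128 x 85 x 44 mm, loose bystander to the right of the viewer. Origin: centre of its underside.
- picker: thin steel spatula 175 mm long, 9 mm wide, loose bystander to the right of the viewer. Origin: centre of its underside.
- tube: white 50 ml tube with a blue cap, 116 mm long, 30 mm thick, lying on the worktop, loose bystander beyond the dishes. Origin: centre of its underside.
Mind the look-alikes: they are no part of the job. What is shaped like the dish_dot but black, turquoise or yellow is not meant.

How it is judged (in metres and radians):
On the way, in this order (a step that is already met when the one before it is completed fails the run):
1. the dish with the green dot lies flat in the locating ring, let go, with the shield still open (horizontal distance between dish_dot and dish_seat below 0.006 m and z of dish_dot in the frame of dish_seat below 0.0025 m and angle between dish_dot's own z axis and vertical below 0.06 rad and contact force between the fingers and dish_dot below 0.05 N and linear speed of dish_dot below 0.02 m/s and value of joint shield above 1.7 rad), for 0.2 s.
2. the shield is held by its bar, still, at 60 degrees (value of joint shield between 0.942 and 1.152 rad and velocity of joint shield between -0.1 and 0.1 rad/s and contact force between the fingers and viewer above 0.3 N and distance between the grasp point and shield_bar below 0.06 m), for 0.3 s.
At the end, for the whole second after the job is handed in: The program ends with the fingers on the shield's handle bar, holding it still at 60 degrees from shut, give or take 6 degrees (joint 0.942 to 1.152 rad), and the dish with the green dot lying flat on the window inside the locating ring (within 6 mm of its centre), let go (all of step 2 and horizontal distance between dish_dot and dish_seat below 0.006 m and z of dish_dot in the frame of dish_seat below 0.0025 m and angle between dish_dot's own z axis and vertical below 0.06 rad and contact force between the fingers and dish_dot below 0.05 N); the arm keeps its last pose, push and grip.
It fails at once if the shield drops towards shut (below 35 degrees) (value of joint shield below 0.61 rad).
It fails at once if the dish with the green dot is tipped by more than 35 degrees (angle between dish_dot's own z axis and vertical above 0.61 rad).
It fails at once if the other dish is moved by more than 20 mm (distance of dish_plain from where it was at the start of the episode above 0.02 m).
It fails at once if the deep-well block, the spatula or the tube is moved by more than 30 mm (distance of any of deep_plate, picker, tube from where it was at the start of the episode above 0.03 m).
It also fails if it takes over 54 s, if anything falls off the work surface, if the arm or the gripper's body presses on something with over 40 N, if the wrist force passes 120 N, or if a joint passes its speed limit or range.

## Working session

There is one attempt and no reset: what is moved stays moved. The work goes in short steps, Python scripts to look and compute and a tool call to move; the robot and the scene stay as the last step left them, time stands still between calls to the robot, and variables do not carry over. Pictures are saved under pics/ and viewed, at most 10 in all, crops included, and the job is handed in when it is done.

Besides the shell and the picture viewer there is one more tool, called after "Emit:" as name([rows], argument=value, ...), one row to a line, values as JSON. jog_arm: Moves the arm, as the interface text tells. Its arguments: {"type":"object","properties":{"delta_pos":{"type":"array"},"turn":{"type":"array"},"grip":{"type":"array"}},"required":["delta_pos","turn","grip"]}

```bash
mkdir -p pics
cat > h.py <<'E'
from rig import *
import numpy as np, cv2
def cam(n):
    c=capture(n); return c
def ray(c,u,v):
    f=192/np.tan(np.radians(c["fovy"]/2)); M=np.array(c["camera_from_world"])
    d=np.array([(u-c["cx"])/f,-(v-c["cy"])/f,-1]); R=M[:3,:3]
    return -R.T@M[:3,3], R.T@d
def at(c,u,v,z):
    o,d=ray(c,u,v); return o+d*(z-o[2])/d[2]
def proj(c,p):
    f=192/np.tan(np.radians(c["fovy"]/2)); q=np.array(c["camera_from_world"])@np.r_[p,1]
    return c["cx"]-f*q[0]/q[2], c["cy"]+f*q[1]/q[2]
E
python3 - <<'E'
from h import *
import pickle
for n in("top","side"):
    c=cam(n); pickle.dump(c,open(n+".pkl","wb")); cv2.imwrite(f"pics/{n}0.png",cv2.resize(c["color"],(800,600),interpolation=cv2.INTER_CUBIC))
    print({k:v for k,v in c.items() if k!="color"})
E
```

```text
{'fovy': 43.555067298808076, 'cx': 260.0004663396982, 'cy': 187.85753040546888, 'camera_from_world': array([[-2.96131292e-02, -9.99560690e-01, -1.22046527e-03,
        -3.10770605e-03],
       [ 9.95329096e-01, -2.95999617e-02,  9.18903325e-02,
        -5.33097686e-01],
       [-9.18860899e-02,  1.50639570e-03,  9.95768385e-01,
        -1.44983314e+00],
       [ 0.00000000e+00,  0.00000000e+00,  0.00000000e+00,
         1.00000000e+00]])}
{'fovy': 49.725078626205324, 'cx': 257.4106931829856, 'cy': 188.05418798491527, 'camera_from_world': array([[ 0.99966216, -0.02523593, -0.00622226, -0.52855586],
       [ 0.01524048,  0.37519556,  0.92682038, -0.07940106],
       [-0.02105461, -0.92660209,  0.37545341, -1.19790577],
       [ 0.        ,  0.        ,  0.        ,  1.        ]])}
```

View pics/top0.png

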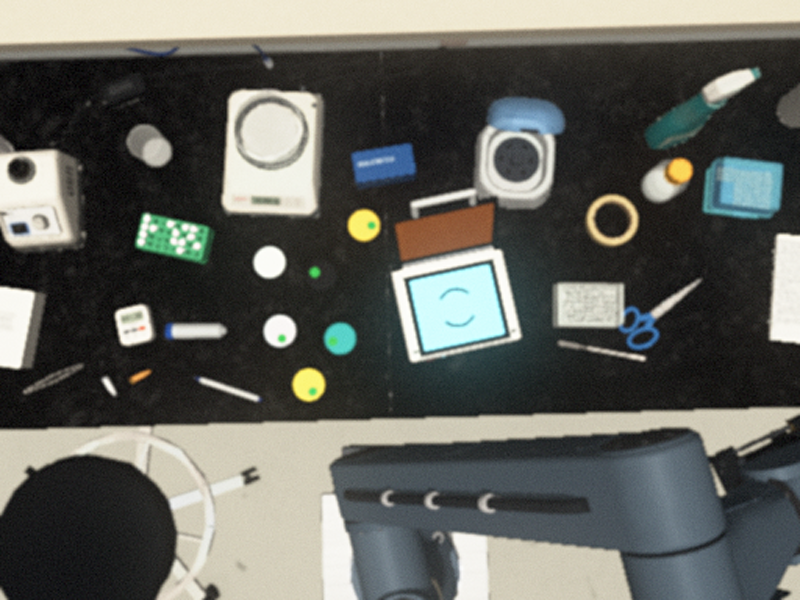

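View pics/side0.png

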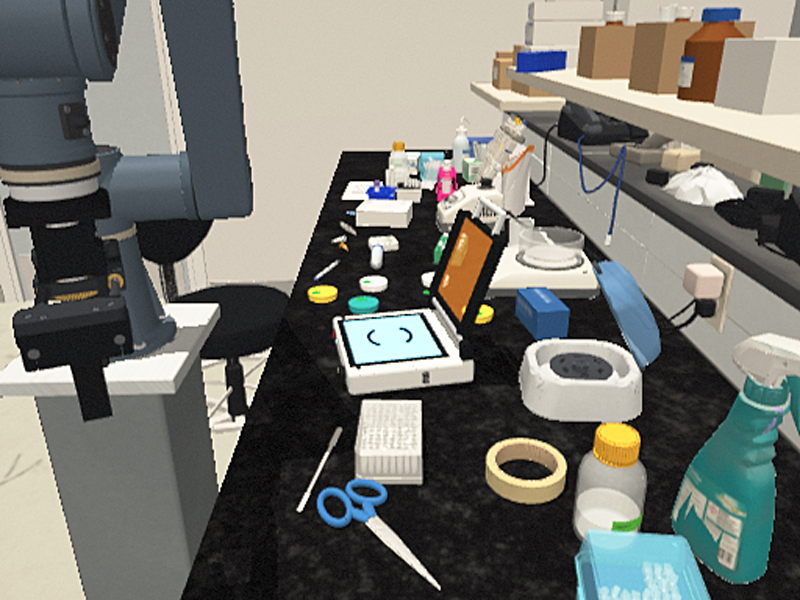

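Top view: the dot dish is white with a green dot at (280,331). The plain dish is at (269,262), and the viewer is around (457,305) with the ring at (457,307). The shield bar runs from (412,210) to (476,195). I'll enlarge this area.

Run:
```python
from h import *
import pickle
c=pickle.load(open("top.pkl","rb"))
im=c["color"][115:260,155:345]
cv2.imwrite("pics/crop.png",cv2.resize(im,None,fx=4,fy=4,interpolation=cv2.INTER_CUBIC))
for n,u,v,z in [("dot",280,331,.014),("plain",269,262,.014),("ring",457,307,.048),("barL",412,210,.26),("barR",476,195,.26),("turq",340,338,.014),("yel",309,385,.014),("tube",195,331,.03)]:
    print(n,at(c,u/1.5625,v/1.5625,z).round(4))
```

```text
dot [0.4671 0.2317 0.014 ]
plain [0.6047 0.2516 0.014 ]
ring [ 0.5016 -0.116   0.048 ]
barL [ 0.6504 -0.0323  0.26  ]
barR [ 0.6726 -0.1398  0.26  ]
turq [0.4498 0.1139 0.014 ]
yel [0.3598 0.1765 0.014 ]
tube [0.4712 0.3946 0.03  ]
```

View pics/crop.png

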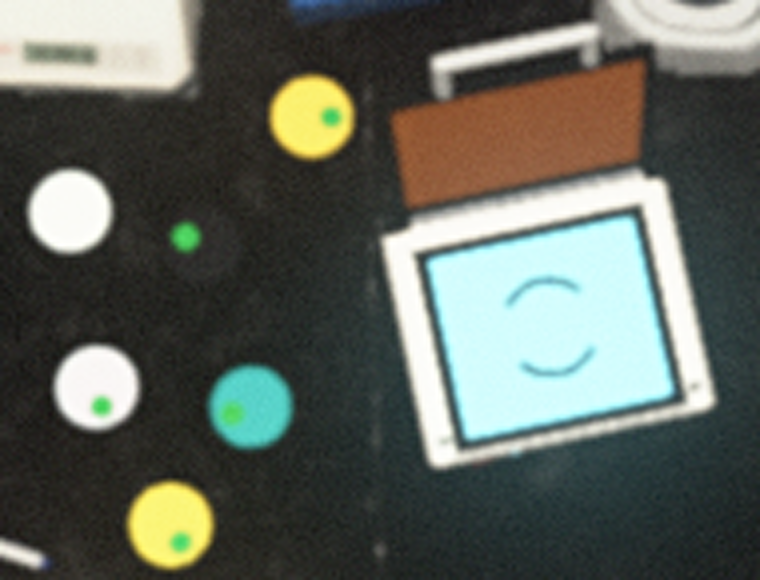

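The crop shows the dot dish at (97,388). The green dot near (185,237) sits on a black look-alike. Housing corners are (385,235), (662,180), (713,403) and (433,465), and the window corners are clear too. Next I'll fit the viewer pose.

Run:
```python
from h import *
import pickle
from scipy.optimize import least_squares
c=pickle.load(open("top.pkl","rb"))
P=lambda u,v:(u/4+155-.375,v/4+115-.375)
H=[(385,235,100,110),(662,180,100,-110),(713,403,-100,-110),(433,465,-100,110)]
W=[(425,255,69,79),(640,210,69,-79),(682,398,-69,-79),(462,442,-69,79)]
def fit(L,z,off):
    def r(p):
        o=[]
        for u,v,x,y in L:
            a=np.cos(p[2]);b=np.sin(p[2]); X=(x+(p[3] if off else 0))/1e3;Y=y/1e3
            o+=list(np.subtract(proj(c,[p[0]+a*X-b*Y,p[1]+b*X+a*Y,z]),P(u,v)))
        return o
    s=least_squares(r,[.5,-.1,.2]); print(s.x,np.degrees(s.x[2]),np.round(s.fun,1)); return s.x
p=fit(H,.045,0); fit(W,.046,0)
R=lambda p,x,y:(p[0]+np.cos(p[2])*x-np.sin(p[2])*y,p[1]+np.sin(p[2])*x+np.cos(p[2])*y)
print("seat",R(p,-.015,0), "ring img",at(c,*P(550,327),.048))
print("bar110",R(p,.085+.0698,0),"barimg",at(c,*P((432+598)/2,(62+30)/2),.26))
print("dot",at(c,*P(97,388),.014))
s=read_state();print(s["position"],s["tcp_rot"],s["opening"],s["time_s"])
```

```text
[ 0.50775582 -0.11397573  0.17804943] 10.201481091767489 [-1.6 -3.5 -0.1 -4.6  1.6  4.1  0.   3.8]
[ 0.5028732  -0.11676775  0.17187514] 9.847720048977731 [ 1.6  0.7 -1.1  1.6 -2.  -0.8  1.6 -1.3]
seat (np.float64(0.4929929500595665), np.float64(-0.11663238247706156)) ring img [ 0.50196144 -0.11489556  0.048     ]
bar110 (np.float64(0.6601085869557144), np.float64(-0.08655907363358983)) barimg [ 0.67075891 -0.08425396  0.26      ]
dot [0.4677629  0.23271077 0.014     ]
[ 0.23914092 -0.57673096  0.22168505] [[ 9.23842007e-01  3.82773844e-01 -3.62448602e-04]
 [ 3.82773823e-01 -9.23840180e-01  1.87690514e-03]
 [ 3.83585614e-04 -1.87269965e-03 -9.99998173e-01]] 0.9997297128395575 0.1
```

Emit:
jog_arm([
  [5, 11, 0],
  [10, 22, 0],
  [15, 34, 0],
  [18, 40, 0],
  [21, 47, 0],
  [21, 47, 0],
  [21, 47, 0],
  [21, 53, 0],
  [22, 59, 0],
  [22, 65, 0],
  [22, 70, 0],
  [22, 70, 0],
], turn=[-3, -6, -9, -12.5, -12.5, -12.5, -12.5, -12.5, -12.5, -12.5, -12.5, -12.5], grip=[0, 0, 0, 0, 0, 0, 0, 0, 0, 0, 0, 0])

```text
time_s: 1.6
position: [0.4588, 0.1249, 0.2224]
tcp_rot: [[0.985, 0.175, -0.0], [0.175, -0.985, 0.0], [-0.0, -0.0, -1.0]]
force: [1.2, -0.2, -0.3]
opening: 1.001
grasp_force: 0.0
```

Emit:
jog_arm([
  [0.9, 5.5, -2],
  [0.9, 10.8, -5],
  [0.9, 10.8, -10],
  [0.9, 10.8, -10],
  [0.9, 10.8, -10],
], turn=[0, 0, 0, 0, 0], grip=[0, 0, 0, 0, 0])

```text
time_s: 2.22
position: [0.4689, 0.2303, 0.1234]
tcp_rot: [[0.985, 0.173, 0.001], [0.173, -0.985, 0.0], [0.001, -0.0, -1.0]]
force: [-0.4, 0.1, 0.8]
opening: 0.997
grasp_force: 0.0
```

Run:
```python
from h import *
import pickle
c=cam("wrist"); pickle.dump(c,open("w1.pkl","wb")); cv2.imwrite("pics/w1.png",cv2.resize(c["color"],(800,600)))
print(read_state()["position"], at(c,256,192,0), c["fovy"])
```

```text
[0.46959872 0.23031377 0.12411578] [0.46013149 0.22594884 0.        ] 70.15433515930766
```

View pics/w1.png

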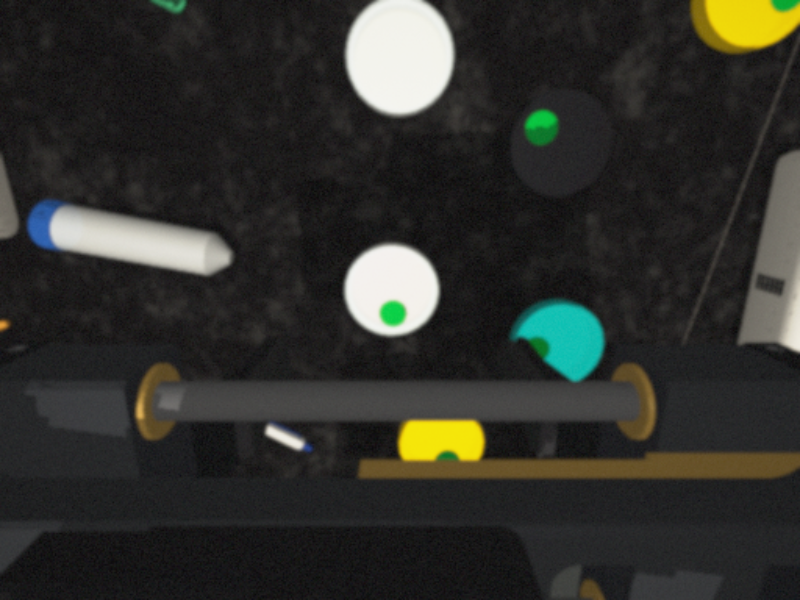

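The wrist view shows the dot dish at (391,290), between the plain dish at (400,55) and the turquoise one at (558,340).

Run:
```python
from h import *
import pickle
c=pickle.load(open("w1.pkl","rb"))
for z in (.007,.014): print(at(c,391.5/1.5625,289.5/1.5625,z))
for a in [(344,289.5),(439.5,289.5),(391.5,243),(391.5,336)]: print(at(c,a[0]/1.5625,a[1]/1.5625,.012))
```

```text
[0.4683173  0.23329072 0.007     ]
[0.4701101  0.23353835 0.014     ]
[0.46416731 0.26435887 0.012     ]
[0.47508499 0.20225456 0.012     ]
[0.49993875 0.2387256  0.012     ]
[0.43739926 0.22788766 0.012     ]
```

Emit:
jog_arm([
  [0, 0.3, -5],
  [0, 0.3, -9],
  [0, 0.3, -10.5],
  [0, 0.3, -11.3],
  [0, 0.3, -11.3],
  [0, 0.3, -11.3],
], turn=[0, 0, 0, 0, 0, 0], grip=[0, 0, 0, 0, 0, 0])

```text
time_s: 3.02
position: [0.4692, 0.2339, 0.0108]
tcp_rot: [[0.985, 0.174, 0.002], [0.174, -0.985, 0.001], [0.002, -0.0, -1.0]]
force: [-1.0, -0.3, 0.6]
opening: 1.004
grasp_force: 0.0
```

Emit:
jog_arm([
  [0, 0, -0.6],
  [0, 0, -0.6],
  [0, 0, -0.6],
  [0, 0, -0.6],
  [0, 0, -0.6],
  [0, 0, -0.6],
  [0, 0, -0.6],
  [0, 0, -0.6],
], turn=[0, 0, 0, 0, 0, 0, 0, 0], grip=[0, 0, 0.3, 0.5, 0.6, 0.6, 0.6, 0.6])

```text
time_s: 4.03
position: [0.4683, 0.2336, 0.0036]
tcp_rot: [[0.985, 0.174, 0.0], [0.174, -0.985, 0.0], [0.0, 0.0, -1.0]]
force: [0.5, -0.6, -0.0]
opening: 0.688
grasp_force: 30.0
```

Emit:
jog_arm([
  [0, 0, 2],
  [0, 0, 6],
  [0, 0, 11],
  [0, -3, 15],
  [-1, -8, 15],
  [-2, -14, 15],
  [-3, -20, 15],
  [-4, -26, 15],
  [-4.8, -31, 15],
  [-4.8, -35, 15],
  [-4.8, -36.4, 15],
  [-4.8, -36.4, 15],
], turn=[0, 0, 0, 0, 0, 0, 0, 0, 0, 0, 0, 0], grip=[0.6, 0.6, 0.6, 0.6, 0.6, 0.6, 0.6, 0.6, 0.6, 0.6, 0.6, 0.6])

```text
time_s: 5.52
position: [0.4201, -0.1306, 0.1535]
tcp_rot: [[0.985, 0.172, -0.0], [0.172, -0.985, 0.001], [-0.0, -0.001, -1.0]]
force: [-0.1, 0.1, -1.2]
opening: 0.686
grasp_force: 30.0
```

Run:
```python
from h import *
import pickle
c=cam("wrist"); pickle.dump(c,open("w2.pkl","wb")); cv2.imwrite("pics/w2.png",cv2.resize(c["color"],(800,600)))
s=read_state();print(s["position"],s["opening"],s["grasp_force"])
```

```text
[ 0.41979449 -0.12951131  0.15338537] 0.6822559825134255 30.00000922009349
```

View pics/w2.png

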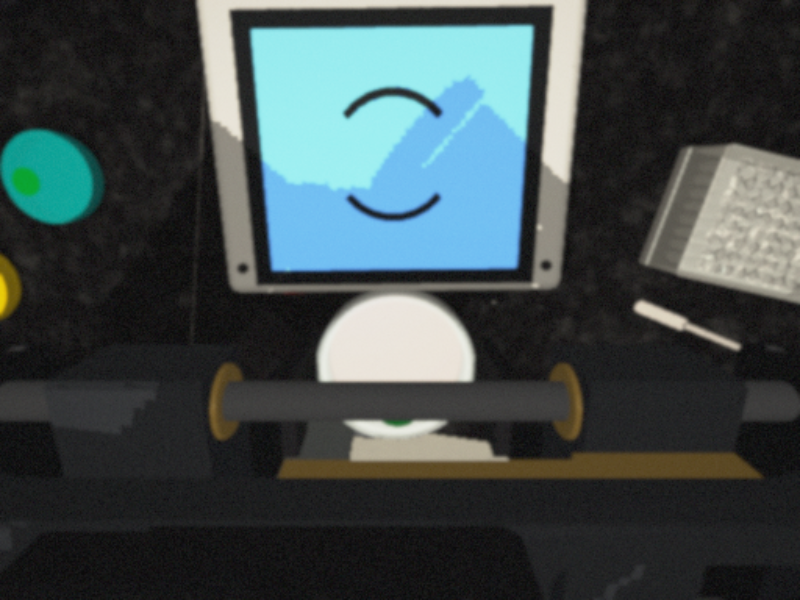

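The wrist view shows the ring's rear arc apex (outer) at (393,88) and its front apex at (393,220). The gap ends are at (346,116), (440,116), (348,195) and (439,195). The lit window corners are (250,28), (533,25), (518,269) and (271,272). The held dish is level, at about x=396.

Run:
```python
from h import *
import pickle
c=pickle.load(open("w2.pkl","rb")); A=lambda u,v,z:at(c,(u+.5)/1.5625-.5,(v+.5)/1.5625-.5,z)
r=A(393,88,.050);f=A(393,220,.050);print("ring",(r+f)/2,np.linalg.norm(r-f))
g=[A(*p,.05) for p in[(346,116),(440,116),(348,195),(439,195)]];print("gap",np.mean(g,0))
W=[A(*p,.046) for p in[(250,28),(533,25),(518,269),(271,272)]];print(np.round(W,4),np.mean(W,0))
d=W[0]-W[1];e=W[3]-W[2];print([np.degrees(np.arctan2(-v[0],v[1])) for v in(d,e)],[np.linalg.norm(W[i]-W[(i+1)%4]) for i in range(4)])
print("dish",A(318,365,.163),A(475,365,.163))
t=pickle.load(open("top.pkl","rb"));print("expected top px of ring", [ (np.array(proj(t,list(((r+f)/2)[:2])+[.05]))-[155,115])*4])
```

```text
ring [ 0.50295746 -0.11403034  0.05      ] 0.07408510391558475
gap [ 0.50306532 -0.11416217  0.05      ]
[[ 0.5566 -0.0238  0.046 ]
 [ 0.5851 -0.1788  0.046 ]
 [ 0.4493 -0.2047  0.046 ]
 [ 0.42   -0.0487  0.046 ]] [ 0.50274848 -0.11401041  0.046     ]
[np.float64(10.426890193819057), np.float64(10.629510603423006)] [np.float64(0.1575737700203504), np.float64(0.13834874815469497), np.float64(0.15879077945503411), np.float64(0.1389075139930686)]
dish [ 0.41729729 -0.1001915   0.163     ] [ 0.42776514 -0.15996368  0.163     ]
expected top px of ring [array([547.47707438, 324.01704151])]
```

Emit:
jog_arm([
  [3, 0.6, 0],
  [6, 1.2, 0],
  [8.3, 1.6, -2],
  [8.3, 1.6, -5],
  [8.3, 1.6, -8],
  [8.3, 1.6, -8.7],
  [8.3, 1.6, -8.7],
  [8.3, 1.6, -8.7],
], turn=[0.5, 0.5, 0.5, 0.5, 0.5, 0.5, 0.5, 0.5], grip=[0.6, 0.6, 0.6, 0.6, 0.6, 0.6, 0.6, 0.6])

```text
time_s: 6.58
position: [0.5039, -0.1142, 0.0676]
tcp_rot: [[0.983, 0.183, 0.002], [0.183, -0.983, -0.001], [0.002, 0.001, -1.0]]
force: [-0.1, 0.1, 0.2]
opening: 0.686
grasp_force: 30.0
```

Run:
```python
from h import *
import pickle
P=[];
for i in range(4): P.append(read_state()["position"]); c=cam("wrist")
print(np.mean(P,0),np.round(P,4))
pickle.dump(c,open("w3.pkl","wb")); s=cam("side"); t=cam("top")
a=cv2.resize(c["color"][100:300,150:360],(420,400)); 
u,v=map(int,proj(s,[.503,-.114,.06])); b=cv2.resize(s["color"][v-40:v+40,u-40:u+40],(380,400),interpolation=cv2.INTER_CUBIC)
cv2.imwrite("pics/w3.png",np.hstack([a,b])); print(u,v)
```

```text
[ 0.50394887 -0.11445728  0.06760851] [[ 0.5039 -0.1142  0.0676]
 [ 0.504  -0.1144  0.0677]
 [ 0.504  -0.1145  0.0677]
 [ 0.5039 -0.1146  0.0675]]
248 210
```

View pics/w3.png

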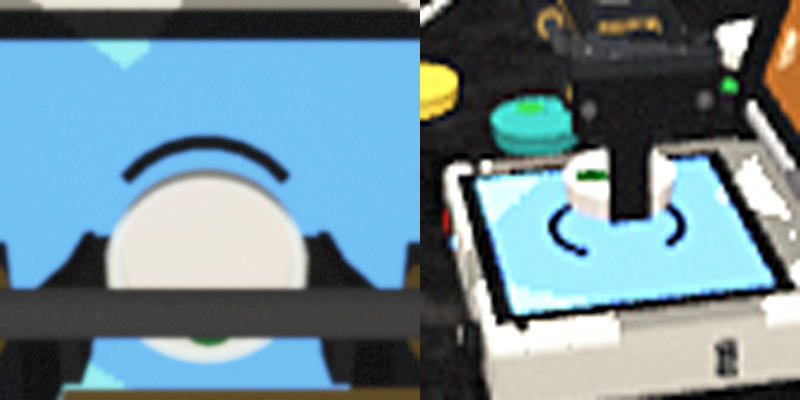

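The held dish is level over the ring and centred sideways. Its visible extent in the crop is x 107–307, y 172–362.

Run:
```python
from h import *
import pickle
c=pickle.load(open("w3.pkl","rb"))
A=lambda u,v,z:at(c,u/2+150,v/2+100,z)
print("dish rear",A(207,170,.073),"front",A(207,362,.077),"mid",(A(207,170,.073)+A(207,362,.077))/2, "LR",A(107,262,.075),A(307,262,.075))
print("ring rear apex outer",A(207,136,.050),"expected",.503+.038*.983,-.114+.038*.183)
```

```text
dish rear [ 0.53486694 -0.10873982  0.073     ] front [ 0.47392757 -0.12006049  0.077     ] mid [ 0.50439725 -0.11440016  0.075     ] LR [ 0.50131097 -0.0839251   0.075     ] [ 0.51242216 -0.14396574  0.075     ]
ring rear apex outer [ 0.54056509 -0.10774317  0.05      ] expected 0.540354 -0.107046
```

Emit:
jog_arm([
  [-0.1, 0, -0.6],
  [-0.1, 0, -1.1],
  [-0.1, 0, -1.4],
  [-0.1, 0, -1.6],
  [-0.1, 0, -1.6],
  [-0.1, 0, -1.6],
], turn=[0, 0, 0, 0, 0, 0], grip=[0.6, 0.6, 0.6, 0.6, 0.6, 0.6])

```text
time_s: 7.62
position: [0.5023, -0.1144, 0.0506]
tcp_rot: [[0.983, 0.182, 0.0], [0.182, -0.983, -0.0], [0.0, 0.0, -1.0]]
force: [0.3, 0.0, -1.0]
opening: 0.683
grasp_force: 30.0
```

Emit:
jog_arm([
  [0, 0, -0.1],
  [0, 0, -0.1],
  [0, 0, -0.1],
  [0, 0, -0.1],
  [0, 0, -0.1],
  [0, 0, -0.1],
  [0, 0, 1],
  [0, 0, 4],
  [0, 0, 8],
], turn=[0, 0, 0, 0, 0, 0, 0, 0, 0], grip=[0.6, 0.6, 0.25, 0.1, 0, 0, 0, 0, 0])

```text
time_s: 8.75
position: [0.5016, -0.1141, 0.1313]
tcp_rot: [[0.983, 0.182, -0.002], [0.182, -0.983, 0.001], [-0.002, -0.001, -1.0]]
force: [1.1, 0.2, 0.2]
opening: 0.998
grasp_force: 0.0
```

Run:
```python
from h import *
c=cam("wrist"); s=cam("side"); print(read_state()["position"],read_state()["opening"])
a=cv2.resize(c["color"][100:300,150:360],(420,400))
u,v=248,205; b=cv2.resize(s["color"][v-40:v+40,u-40:u+40],(380,400),interpolation=cv2.INTER_CUBIC)
cv2.imwrite("pics/w4.png",np.hstack([a,b]))
import pickle; pickle.dump(c,open("w4.pkl","wb"))
```

```text
[ 0.50510465 -0.11553819  0.13482124] 0.999841421432836
```

View pics/w4.png

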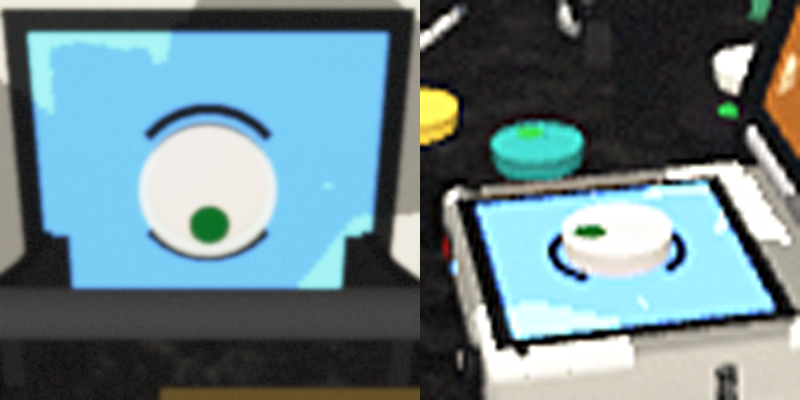

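The dish lies level inside the ring: crop extent x 139–277, y 125–258, with arc apexes at y 105 and 259. I'll check its centre.

Run:
```python
from h import *
import pickle
c=pickle.load(open("w4.pkl","rb"))
A=lambda u,v,z:at(c,u/2+150,v/2+100,z)
print("cam",ray(c,0,0)[0])
for z in(.056,.060): print((A(208,124,z)+A(208,258,z))/2,(A(139,191,z)+A(277,191,z))/2,np.linalg.norm(A(208,124,z)-A(208,258,z)))
print("ring rear",A(208,105,.05)[:2]-.038*np.array([.983,.183]))
```

```text
cam [ 0.57256796 -0.10077279  0.29286247]
[ 0.50143186 -0.11455154  0.056     ] [ 0.50249292 -0.11434714  0.056     ] 0.06335284344702916
[ 0.50263317 -0.11431885  0.06      ] [ 0.50367631 -0.1141179   0.06      ] 0.062282976288892074
ring rear [ 0.50258339 -0.11434063]
```

Run:
```python
from h import *
s=read_state();print(s["joint_positions"],s["position"],s["time_s"])
```

```text
[-2.52564609e+01  2.93267701e+01  1.02588255e+02  5.03770788e-03
  4.75477129e+01  5.42241368e+01] [ 0.50510465 -0.11553819  0.13482124] 8.85
```

Emit:
jog_arm([
  [0, 0, 5],
  [0, 0, 10],
  [0, 0, 15],
  [0, 0, 19],
  [0, 0, 19],
  [0, 0, 19],
  [0, 0, 19],
  [0, 0, 19],
  [0, 0, 19],
  [0, 0, 19],
  [0, 0, 19],
  [0, 0, 19],
], turn=[0, 0, 10, 20, 30, 40, 50, 60, 70, 80, 90, 90], grip=[0, 0, 0, 0, 0, 0, 0, 0, 0, 0, 0, 0])

```text
time_s: 10.35
position: [0.5018, -0.1142, 0.3202]
tcp_rot: [[-0.18, 0.984, -0.001], [0.984, 0.18, 0.0], [0.001, -0.001, -1.0]]
force: [-0.8, 0.6, -0.5]
opening: 1.001
grasp_force: 0.0
```

Emit:
jog_arm([
  [4, 0.7, 0],
  [8, 1.5, 0],
  [12, 2.2, 0],
  [15, 2.8, 0],
  [16.8, 3.1, 0],
  [16.8, 3.1, 0],
  [16.8, 3.1, 0],
], turn=[0, 0, 0, 0, 0, 0, 0], grip=[0, 0, 0, 0, 0, 0, 0])

```text
time_s: 11.22
position: [0.6693, -0.0834, 0.3202]
tcp_rot: [[-0.181, 0.983, -0.002], [0.983, 0.181, 0.0], [0.0, -0.002, -1.0]]
force: [-0.3, 1.4, 1.1]
opening: 0.999
grasp_force: 0.0
```

Run:
```python
from h import *
s=read_state();print(s["position"],s["joint_positions"])
c=cam("wrist"); d=cam("side")
u,v=map(int,proj(d,[.67,-.083,.26])); print(u,v)
a=cv2.resize(c["color"],(450,338)); y0=max(v-90,0); b=cv2.resize(d["color"][y0:y0+180,u-90:u+90],(338,338),interpolation=cv2.INTER_CUBIC)
cv2.imwrite("pics/w5.png",np.hstack([a,b]))
import pickle; pickle.dump(c,open("w5.pkl","wb")); pickle.dump(d,open("s5.pkl","wb"))
```

```text
[ 0.66930119 -0.08339698  0.32015552] [-1.65676309e+01  2.95979456e+01  6.72295429e+01 -1.61446538e-02
  8.32630666e+01 -2.69940841e+01]
313 131
```

View pics/w5.png

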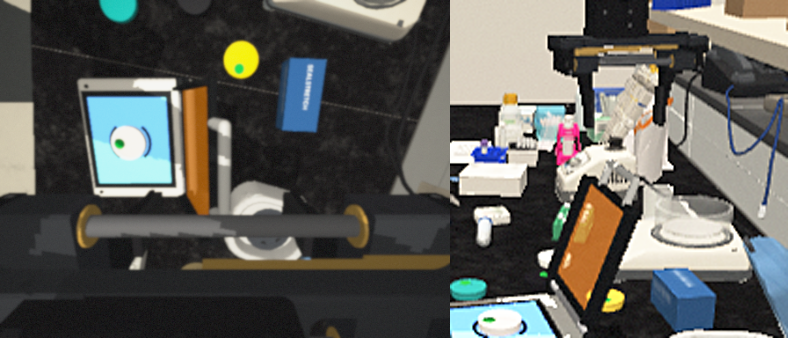

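The wrist view shows the bar running down at u≈223, v 130–210, between the fingers. The side view shows the open fingers directly over the shield's top edge. Next I'll check the bar's offset.

Run:
```python
from h import *
import pickle
c=pickle.load(open("w5.pkl","rb")); k=512/450
n=np.array([.983,.183]); S=np.array([.503,-.1141])
im=c["color"]
for v in (165,185,205):
    r=im[int(v*k),230:280].astype(int).sum(1)//3; print(r)
    p=at(c,223*k,v*k,.2597)[:2]; print((p-S)@n,(p-S)@[-n[1],n[0]])
print("tool",(np.array([.6693,-.0834])-S)@n)
print([tuple(np.round(proj(c,[*(S+n*.1698+np.array([-.183,.983])*o),.2597]))) for o in(-.05,0,.05)])
```

```text
[ 86  88  88  89  91  86  70  52  29  24  26  29  26  19  18  31  39  67
 109 143 162 178 190 207 218 219 216 211 205 199 186 158 116  65  28  16
  16  25  24  26  26  16  21  19  28  27  16  24  27  28]
0.16910269407930376 0.013037799501130962
[ 87  93  86  88  86  86  79  61  38  31  26  25  26  26  19  28  39  65
  98 127 139 146 151 152 152 153 153 148 147 142 131 109  82  48  26  29
  25  19  24  41  66  90 112 129 142 149 154 157 159 160]
0.16907660254539042 -0.007252571243056949
[ 93  91  93  92  98  94  88  70  53  34  25  33  22  31  34  36  37  62
  97 120 138 146 150 152 153 152 152 148 144 139 130 121 126 139 146 150
 153 159 171 183 195 208 219 225 227 230 230 229 229 229]
0.16904926063803197 -0.028515308765519075
tool 0.169091
[(np.float64(255.0), np.float64(255.0)), (np.float64(255.0), np.float64(202.0)), (np.float64(254.0), np.float64(143.0))]
```

Emit:
jog_arm([
  [0, 0, -3],
  [0, 0, -5.5],
  [0, 0, -7],
  [0, 0, -7.7],
  [0, 0, -7.7],
  [0, 0, -7.7],
  [0, 0, -7.7],
  [0, 0, -7.7],
  [0, 0, -7.7],
  [0, 0, -7.7],
  [0, 0, -7.7],
  [0, 0, -7.7],
], turn=[0, 0, 0, 0, 0, 0, 0, 0, 0, 0, 0, 0], grip=[0, 0, 0, 0, 0, 0.3, 0.6, 0.8, 1, 1, 1, 1])

```text
time_s: 12.82
position: [0.6702, -0.0834, 0.2435]
tcp_rot: [[-0.182, 0.983, -0.0], [0.983, 0.182, 0.0], [0.0, -0.0, -1.0]]
force: [0.2, 0.7, 0.2]
opening: 0.287
grasp_force: 0.0
```

Emit:
jog_arm([
  [0, 0, 0],
  [0, 0, 0],
  [0, 0, 0],
  [0, 0, 0],
], turn=[0, 0, 0, 0], grip=[1, 1, 1, 1])

```text
time_s: 13.32
position: [0.6703, -0.0834, 0.2435]
tcp_rot: [[-0.182, 0.983, 0.0], [0.983, 0.182, 0.0], [0.0, 0.0, -1.0]]
force: [0.8, -0.7, -0.3]
opening: 0.128
grasp_force: 30.0
```

Run:
```python
import numpy as np
n=np.array([.983,.183]);a0=np.radians(110);r=20.4
for q in [106,102,98,94,90,86,82,78,74,71,68,66,64,62,61,60]:
    a=np.radians(q); d=-r*(np.cos(a)-np.cos(a0))*n; print(q,np.round([*d,r*(np.sin(a)-np.sin(a0))],1))
```

```text
106 [-1.3 -0.2  0.4]
102 [-2.7 -0.5  0.8]
98 [-4.1 -0.8  1. ]
94 [-5.5 -1.   1.2]
90 [-6.9 -1.3  1.2]
86 [-8.3 -1.5  1.2]
82 [-9.6 -1.8  1. ]
78 [-11.   -2.1   0.8]
74 [-12.4  -2.3   0.4]
71 [-13.4  -2.5   0.1]
68 [-14.4  -2.7  -0.3]
66 [-15.   -2.8  -0.5]
64 [-15.6  -2.9  -0.8]
62 [-16.3  -3.   -1.2]
61 [-16.6  -3.1  -1.3]
60 [-16.9  -3.1  -1.5]
```

Emit:
jog_arm([
  [-0.6, -0.1, 0.2],
  [-1.3, -0.2, 0.4],
  [-2, -0.4, 0.6],
  [-2.7, -0.5, 0.8],
  [-3.4, -0.6, 0.9],
  [-4.1, -0.8, 1.0],
  [-4.8, -0.9, 1.1],
  [-5.5, -1.0, 1.2],
  [-6.2, -1.2, 1.2],
  [-6.9, -1.3, 1.2],
  [-6.9, -1.3, 1.2],
], turn=[0, 0, 0, 0, 0, 0, 0, 0, 0, 0, 0], grip=[1, 1, 1, 1, 1, 1, 1, 1, 1, 1, 1])

```text
time_s: 14.7
position: [0.6005, -0.0962, 0.2556]
tcp_rot: [[-0.182, 0.983, -0.001], [0.983, 0.182, 0.001], [0.001, -0.001, -1.0]]
force: [0.6, 2.5, 3.1]
opening: 0.129
grasp_force: 30.0
```

Emit:
jog_arm([
  [-0.7, -0.1, 0],
  [-1.4, -0.2, 0],
  [-2.1, -0.4, -0.1],
  [-2.7, -0.5, -0.2],
  [-3.4, -0.6, -0.3],
  [-4.1, -0.8, -0.4],
  [-4.8, -0.9, -0.6],
  [-5.5, -1.0, -0.8],
  [-6.2, -1.1, -1.0],
  [-6.8, -1.3, -1.2],
  [-7.5, -1.4, -1.5],
  [-7.5, -1.4, -1.5],
], turn=[0, 0, 0, 0, 0, 0, 0, 0, 0, 0, 0, 0], grip=[1, 1, 1, 1, 1, 1, 1, 1, 1, 1, 1, 1])

```text
time_s: 16.2
position: [0.525, -0.1102, 0.2403]
tcp_rot: [[-0.182, 0.983, -0.002], [0.983, 0.182, 0.001], [0.001, -0.002, -1.0]]
force: [-2.2, 4.8, 1.8]
opening: 0.123
grasp_force: 30.0
```

Emit:
jog_arm([
  [-0.6, -0.1, -0.3],
  [-1.2, -0.2, -0.6],
  [-1.7, -0.3, -1.0],
  [-2.1, -0.4, -1.2],
  [-2.5, -0.4, -1.5],
  [-2.5, -0.4, -1.5],
  [-2.5, -0.4, -1.5],
  [-2.5, -0.4, -1.5],
  [-2.5, -0.4, -1.5],
  [-2.5, -0.4, -1.5],
], turn=[0, 0, 0, 0, 0, 0, 0, 0, 0, 0], grip=[1, 1, 1, 1, 1, 1, 1, 1, 1, 1])

```text
time_s: 17.45
position: [0.4995, -0.1149, 0.2263]
tcp_rot: [[-0.183, 0.983, -0.004], [0.983, 0.183, -0.001], [-0.0, -0.004, -1.0]]
force: [-5.9, 3.0, 8.4]
opening: 0.128
grasp_force: 30.0
```

Run:
```python
from h import *
s=read_state();p=s["position"];print(p,s["force"],s["grasp_force"],s["opening"])
n=np.array([.983,.183]);h=np.array([.503,-.1141])+.1*n
x=(h-p[:2])@n; print("q from x",np.degrees(np.arccos(x/.204)),"from z",np.degrees(np.arcsin((p[2]+.017-.068)/.204)))
c=cam("side");w=cam("wrist")
cv2.imwrite("pics/f.png",np.hstack([cv2.resize(c["color"][100:292,130:386],(400,300)),cv2.resize(w["color"],(400,300))]))
```

```text
[ 0.49951559 -0.11487233  0.22628735] [-5.93537872  2.9543724   8.3707862 ] 30.001115798950195 0.1280022638252054
q from x 59.49788680508176 from z 59.23267017529192
```

View pics/f.png

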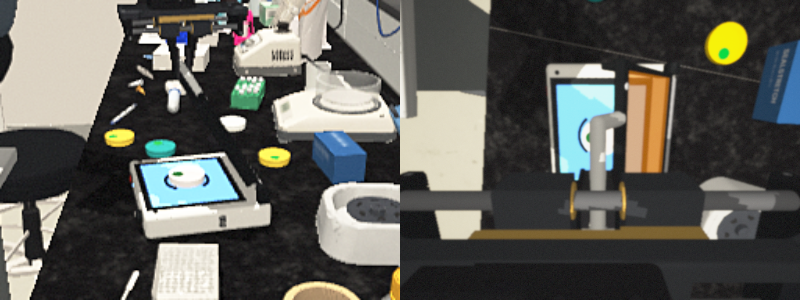

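The final view shows the bar gripped between the pads (30 N) with the plate at about 59.5°. The shield is edge-on in the side view, cutting across the plain dish. The dish is in the ring and nothing else has moved.

```bash
python3 -c "
from rig import *
print(hand_in())"
```

```text
the job is handed in; nothing more can be done
None
```

The green-dot dish lies level in the locating ring, and the gripper is holding the shield still by its bar at about 59.5° (measured from the arm's position). The job is handed in, and no verdict was returned.

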